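# Sand a block for three turns of the hand-cranked drum sander

## Task

Lay the pine block flat and lengthwise in the open drawer of the hand-cranked sander and slide the drawer fully home. Then crank clockwise (seen from above): bring the handle up to the white mark on the top, and from there give exactly three full turns, no more, so that it ends at the mark again. Do not crank past the mark with the drawer open, and leave all other things where they are.

Things in the scene. Friction and masses are not known exactly. Their poses are not given: they have to be found in the camera images.
- pine_block: the work piece: loose plain pine block, 45 (own x) x 110 (own y, its length) x 30 (own z) mm, about 0.1 kg, lying flat. Origin: centre of its underside. It lies in one of three places on the left of the bench, the carving and the tape roll in the other two.
- sander: grey sheet-metal bench sander, fixed to the bench, 178 (own x) x 142 (own y) mm, its flat top 98 mm above the bench. Origin: on the bench under its centre; own z up. The drawer comes out of its lower part towards own -x; the crank stands on the centre of its top. Fixed chandelier arms overhang the back of the bench, 0.19 m and more above it: beyond x = 0.66 on the right and straight ahead, beyond x = 0.58 left of y = 0.43.
- drawer (a joint): how far the drawer is out, m: 0 fully home, up to 0.17; it starts 0.13 to 0.158 out. Slides along the sander's own x, friction about 2 N, stays where it is left, hard stop when home.
- drawer_in (a point): centre of the drawer's inner floor (10 mm above the bench); moves with the drawer; axes parallel to the sander's. Inside 130 mm (own x) x 105 mm (own y), side and back walls 4 mm thick with their rim 42 mm above the bench. The front panel is 130 mm wide, from 7 to 62 mm above the bench, its outer face 75 mm from this point towards own -x. When the drawer is out at least 0.13 all of its inside stands clear of the sander's body above it.
- drawer_handle (a point): middle of the drawer's bar handle: round bar 10 mm thick, 70 mm long along own y, 25 mm in front of the front panel and 40 mm above the bench. 100 mm from drawer_in towards own -x. Push it (or the panel) towards the sander's own +x to close the drawer.
- crank (a joint): angle of the crank, rad; grows clockwise seen from above. 0 = handle at the white mark before the first counted turn, 6.283 = one full turn later, 18.85 = after three. It starts 0.5 to 2.6 rad short of the mark (-2.6 to -0.5). Stiffness: about 0.1 N m of friction, stays where it is left; nothing stops it at the mark or after three turns.
- crank_axis (a point): point on the upright axis of the crank, 104 mm above the bench, over the sander's origin
- crank_grip (a point): middle of the crank's handle: upright round wooden sleeve 20 to 26 mm in diameter that spins freely on its pin, reaching from 120 to 170 mm above the bench (this point: 148 mm), 58 mm from the crank's axis. It can be gripped from above and carried round without turning the gripper. The flat crank arm below it is at 108 to 116 mm.
- mark (a point): the white mark on the sander's top, 78 mm from the crank's axis towards own +x (away from the drawer); the crank is at the mark when its handle lies in this direction from the axis
- carving: dark walnut scroll-shaped carving, 58x145x26 mm, lying; a bystander, not the work piece. Origin: centre of its underside.
- tape_roll: roll of masking tape lying flat, 90 mm across, 25 mm high; bystander. Origin: centre of its underside.
- lamp_holder: brass lamp holder standing, 37 mm across, 47 mm high; bystander. Origin: centre of its underside.
- glue_bottle: glue bottle standing, 42 mm across, 129 mm high; bystander. Origin: centre of its underside.
- nut_jar: glass jar of nuts standing beside the drawer, 69 mm across, 98 mm high; bystander. Origin: centre of its underside.
- snips: small black side snips lying on the other side of the drawer, 122x29x14 mm (long axis = own x); bystander. Origin: centre of its underside.
Things that resemble listed ones, but are neither listed nor needed, are in the scene too. Leave any green or orange look-alike of the pine_block alone.

How it is judged:
On the way, in this order (a step that is already met when the one before it is completed fails the run):
1. the block lies flat and lengthwise on the drawer's floor, let go (x of pine_block in the frame of drawer_in between -0.02 and 0.02 m and y of pine_block in the frame of drawer_in between -0.04 and 0.04 m and z of pine_block in the frame of drawer_in between -0.005 and 0.006 m and angle between the z axis of pine_block and the z axis of drawer_in, either way round below 0.15 rad and angle between the y axis of pine_block and the x axis of drawer_in, either way round below 0.6 rad and contact force between the fingers and pine_block below 0.3 N and linear speed of pine_block below 0.03 m/s and value of joint drawer above 0.06 m), for 0.2 s.
2. the drawer is fully home with the block in it (x of pine_block in the frame of drawer_in between -0.02 and 0.02 m and y of pine_block in the frame of drawer_in between -0.04 and 0.04 m and z of pine_block in the frame of drawer_in between -0.005 and 0.006 m and angle between the z axis of pine_block and the z axis of drawer_in, either way round below 0.15 rad and angle between the y axis of pine_block and the x axis of drawer_in, either way round below 0.6 rad and value of joint drawer below 0.006 m), for 0.2 s.
3. the crank has gone on clockwise past the mark by one full turn, the drawer still home (value of joint crank above 6.28319 rad and value of joint drawer below 0.006 m), for 0.1 s.
4. the crank stands at the mark after exactly three full turns (value of joint crank between 18.5496 and 19.1496 rad and velocity of joint crank between -0.1 and 0.1 rad/s and value of joint drawer below 0.006 m), for 0.2 s.
At the end, for the whole second after the job is handed in: The pine block lies flat and lengthwise on the floor of the drawer (within 20 mm along and 40 mm across of its centre), the drawer is home (out less than 6 mm), and the crank rests at the mark after exactly three full turns past it (within 0.3 rad of 18.85), released (all of step 4 and x of pine_block in the frame of drawer_in between -0.02 and 0.02 m and y of pine_block in the frame of drawer_in between -0.04 and 0.04 m and z of pine_block in the frame of drawer_in between -0.005 and 0.006 m and angle between the z axis of pine_block and the z axis of drawer_in, either way round below 0.15 rad and angle between the y axis of pine_block and the x axis of drawer_in, either way round below 0.6 rad and contact force between the fingers and pine_block below 0.3 N and linear speed of pine_block below 0.03 m/s); the robot touches nothing.
It fails at once if the crank goes more than 0.5 rad beyond three turns (value of joint crank above 19.3496 rad).
It fails at once if the crank is turned past the mark while the drawer is open (value of joint crank above 0.3 rad and value of joint drawer above 0.015 m).
It fails at once if the carving, tape roll, lamp holder, glue bottle, nut jar or snips is moved more than 30 mm (distance of any of carving, tape_roll, lamp_holder, glue_bottle, nut_jar, snips from where it was at the start of the episode above 0.03 m).
It also fails if it takes over 72 s, if anything falls off the work surface, if the arm or the gripper's body presses on something with over 40 N, if the wrist force passes 120 N, or if a joint passes its speed limit or range.

## Robot

A 7-joint arm with a two-finger parallel gripper is mounted at the origin on a cart in front of the work surface, level with it; the furniture and walls round the work are solid. World frame = base frame: x ahead of the robot, y to its left, z up, the work surface at z = 0. Lengths are in m, angles in rad, forces in N, time in s.
With the tool pointing down it reaches from about 0.425 to 0.8 m from the base axis. Payload 8.3 kg.
Tool frame: the origin (TCP) lies at the very end of the fingers, on their centre line; the grasp point (between the pads) lies 19 mm behind it; z points along the fingers, y is the line along which they close (so a half turn about z gives the same grasp; the last joint's range is limited). The gripper opens to 85 mm and grips with 20 to 120 N. Pads are 22 mm wide; open, the fingers measure 114 mm over their backs; the gripper's body (76 mm by 85 mm) begins 54 mm behind the grasp point. The pads swing forward as they close: fully open they stand 13 mm farther back than shut.
Start: joints at [-1.238, 0.383, 0.016, 1.37, -0.006, 1.388, -0.046], TCP at [0.241, 0.577, 0.231] pointing down, gripper open.
Joint ranges: [-2.95, 2.95], [-0.25, 2.06], [-1.52, 1.56], [0.18, 2.33], [-1.44, 4.58], [0.02, 2.06], [-3.01, 3.01]. Speed limits (rad/s): [2.39, 2.39, 3.01, 3.01, 3.14, 3.14, 3.14].

## Interface

Orientations are given as a unit quaternion [w, x, y, z].
In Python, from plant import env gives the robot as it stands.
- The arm moves only by the tool apply_moves, never from a script. Its argument "commands" is a list that holds one entry, the list of rows, each a list of 7 numbers: the shift along the tool's x, y, z in units of 25 mm (1.0 is 25 mm), then the turn, a rotation vector about the tool's x, y, z in units of 6 degrees (1.0 is 6 degrees), then the opening in per cent of the stroke, from 0 (shut) to 100 (fully open). A call has 1 to 10 rows; each row shifts and turns the commanded pose from where the row before left it, along the tool's axes as they then stand; what a row does not reach is not made up. A row lasts 1/12 s, in which the tool goes at most 41.7 mm and 7.16 degrees, less where a joint would pass 70% of its speed; a pose out of reach is approached as far as the arm can. A call is refused whole if a number of a shift passes 1 or a number of a turn 1, either way. A call with a gripper value outside its range is refused whole. The fingers move at their own pace and stop on an object; the grip force is fixed at half the most. Time passes only in rows, so rows that do not move let the fingers close. It gives the time, the measured TCP pose, the force, the opening and the grip force at its end, in the units of the state.
- env.state(): the state, without advancing time (a new reading comes with each control period).
- env.snapshot(name): name is "side" or "top" or "wrist"; returns the picture (384x512x3 uint8, red, green, blue); there is no depth.
- env.camera_info(name): a dict with "fx", "fy", "cx", "cy" (pixels), "camera_from_world" (4x4, takes a point from world to camera coordinates). Camera axes: x right, y down, z forward; pixel columns grow to the right and rows downward; lengths in m; the calibration is good to about 2 mm. A picture is of the moment at which its call begins: read the wrist's pose just before it. camera_info takes no time and is no camera call; for the wrist camera it gives the pose at the moment of the call.
- env.sign_off(): hands the job in; it is judged then, once.
The state is a dict: "t": time; "joint_positions": joint angles; "joint_velocities": joint speeds; "tau": joint torques, N m; "position": TCP position; "tcp_rot": TCP orientation; "ft_force": force on the tool from outside, world axes, zero at the start; "wrist_torque": the same for the moment, N m; "finger_gap": finger opening in m; "finger_force": force on a finger pad.
Only numpy, scipy, OpenCV 4.12 (cv2) and the standard library are available. Lean on these libraries where they do the work, as an engineer would, in place of code of your own. Each camera call takes 0.05 s, during which the arm holds its last target. There are 200 camera calls.

## Working session

There is one attempt and no reset: what is moved stays moved. The work goes in short steps, Python scripts to look and compute and a tool call to move; the robot and the scene stay as the last step left them, time stands still between calls to the robot, and variables do not carry over. Pictures are saved under pics/ and viewed, at most 10 in all, crops included, and the job is handed in when it is done.

Besides the shell and the picture viewer there is one more tool, called as name([rows], argument=value, ...), one row to a line, values as JSON. apply_moves: Moves the arm, as the interface text tells. Its arguments: {"type":"object","properties":{"commands":{"type":"array"}},"required":["commands"]}

```bash
mkdir -p pics; ls; python3 - <<'E'
from plant import env
import cv2,numpy as np
for n in ("top","side"):
    i=env.snapshot(n); np.save(f"pics/{n}0.npy",i)
    cv2.imwrite(f"pics/{n}0.png",cv2.resize(i[:,:,::-1],(800,600),interpolation=cv2.INTER_CUBIC))
    c=env.camera_info(n); print(n,c["fx"],c["cx"],c["cy"],np.round(np.linalg.inv(c["camera_from_world"]),3).tolist())
s=env.state();print({k:np.round(v,3).tolist() for k,v in s.items()})
E
```

```text
pics
top 467.27958424051724 263.13358925032543 192.83629096248967 [[0.278, -0.935, 0.222, 0.172], [-0.96, -0.272, 0.058, -0.007], [0.006, -0.229, -0.973, 1.58], [0.0, 0.0, 0.0, 1.0]]
side 359.6466410281407 259.865208341262 189.47940990708025 [[-0.849, -0.207, 0.487, -0.15], [-0.529, 0.361, -0.769, 1.166], [-0.016, -0.91, -0.415, 0.704], [0.0, 0.0, 0.0, 1.0]]
{'t': 0.1, 'joint_positions': [-1.238, 0.384, 0.016, 1.371, -0.006, 1.388, -0.046], 'joint_velocities': [0.0, -0.003, -0.001, -0.003, 0.001, 0.001, 0.0], 'tau': [0.004, -62.912, 0.849, -37.276, 0.017, 0.01, -0.0], 'position': [0.241, 0.576, 0.23], 'tcp_rot': [-0.0, 0.197, 0.98, -0.001], 'ft_force': [-0.579, 0.526, -0.418], 'wrist_torque': [0.053, -0.037, -0.013], 'finger_force': 0.0, 'finger_gap': 0.086}
```

View pics/top0.png

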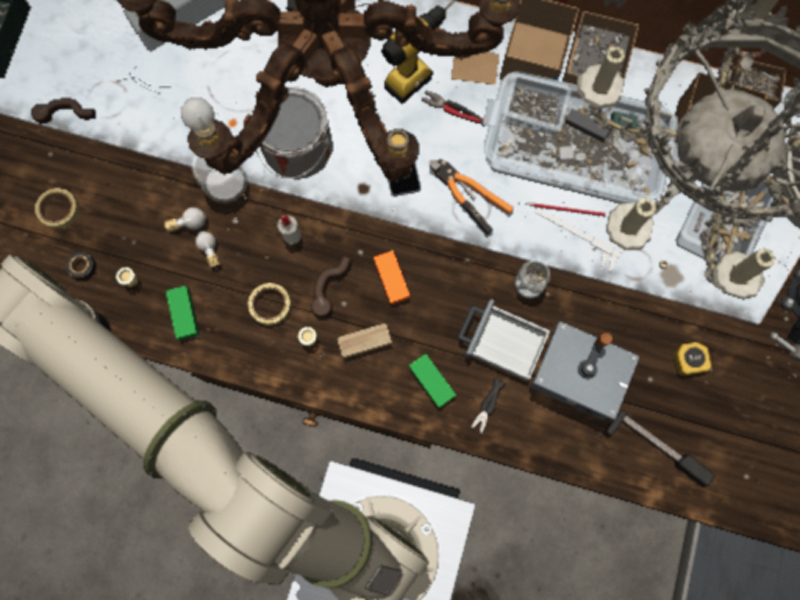

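View pics/side0.png

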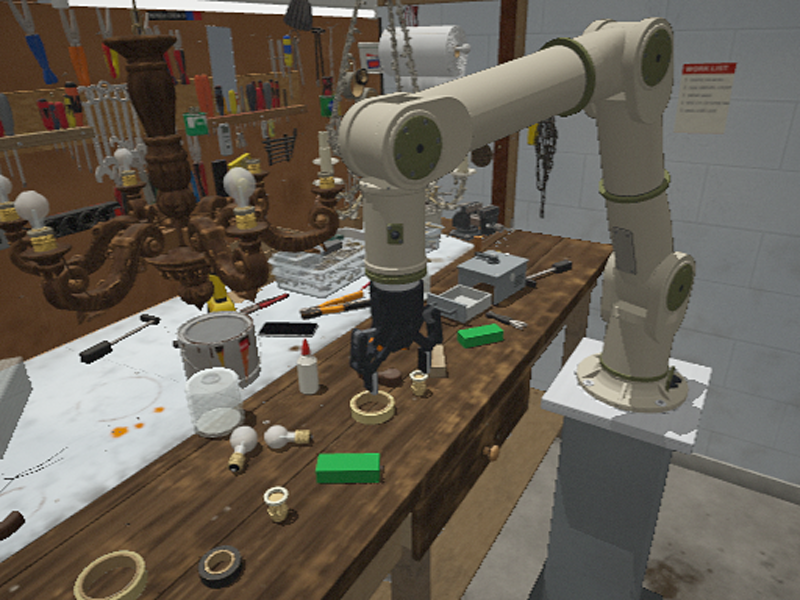

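The top view (800×600 scale) could offer these as the block: tan block (364,340), orange (391,277), green (432,381) and green (181,312). The plain pine one at (364,340) is my choice. The sander top is around (587,370), the drawer at (508,340), and the crank grip at about (603,340) with its axis at (589,368). I'll check in a close crop.

```bash
cat > h.py <<'E'
import numpy as np,cv2
from plant import env
def ray(ci,uv,z):
    T=np.linalg.inv(ci["camera_from_world"]);uv=np.atleast_2d(uv).astype(float)
    d=np.c_[(uv[:,0]-ci["cx"])/ci["fx"],(uv[:,1]-ci["cy"])/ci["fy"],np.ones(len(uv))]@T[:3,:3].T
    return T[:3,3]+d*((z-T[2,3])/d[:,2:3])
def proj(ci,p):
    p=np.atleast_2d(p);q=np.c_[p,np.ones(len(p))]@np.array(ci["camera_from_world"]).T
    return np.c_[ci["fx"]*q[:,0]/q[:,2]+ci["cx"],ci["fy"]*q[:,1]/q[:,2]+ci["cy"]]
def rect(mask):
    cs,_=cv2.findContours(mask.astype(np.uint8),0,2); c=max(cs,key=cv2.contourArea); return c[:,0,:]
E
python3 - <<'E'
from h import *
i=np.load("pics/top0.npy")
c=i[180:290,200:420]; cv2.imwrite("pics/crop.png",cv2.resize(c[:,:,::-1],(800,400),interpolation=cv2.INTER_CUBIC))
for u,v in[(233,218),(377,226),(360,238),(386,217),(330,215),(340,217)]: print(i[v,u], cv2.cvtColor(i[v:v+1,u:u+1],cv2.COLOR_RGB2HSV)[0,0])
E
```

```text
[182 157 123] [ 17  83 182]
[109 114 116] [ 99  15 116]
[154 160 163] [100  14 163]
[162 103  63] [ 12 156 162]
[223 223 218] [ 30   6 223]
[223 224 218] [ 35   7 224]
```

View pics/crop.png

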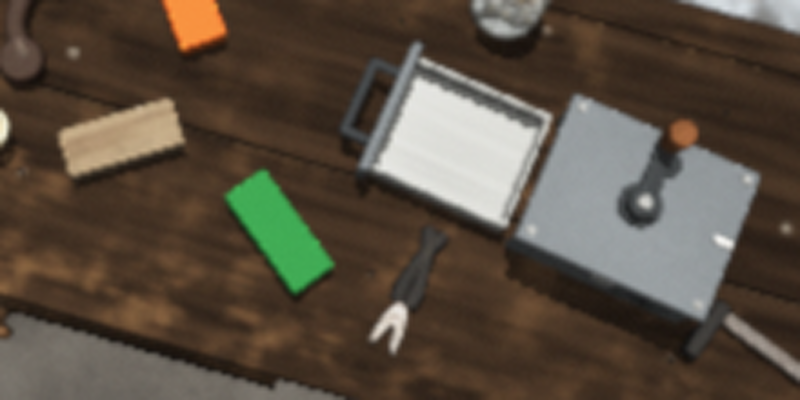

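The crop (×3.64 from pixel 200,180) shows the plain wooden block centred near (122,138). It is flat, its long side runs left to right, and its grain identifies it as pine. Sander corners are (577,97), (758,176), (705,318) and (512,238). The grip top is (684,133), the axis (642,203) and the white mark (722,240).

```bash
python3 - <<'E'
from h import *
ci=env.camera_info("top"); i=np.load("pics/top0.npy")
f=lambda p,z: ray(ci,np.atleast_2d(p)/3.636+[200,180],z)
c=f([(577,97),(758,176),(705,318),(512,238)],.098)
print("corners",c.round(3).tolist(),"ctr",c.mean(0).round(4),"sides",np.linalg.norm(c-np.roll(c,1,0),axis=1).round(3))
ax=f((642,203),.12)[0];g=f((684,133),.17)[0];m=f((722,240),.098)[0]
print("axis",ax,"grip",g,np.linalg.norm((g-ax)[:2]),"mark",m,np.linalg.norm((m-c.mean(0))[:2]))
a=c[1]+c[2]-c[0]-c[3];b=(m-c.mean(0)); d=g-c.mean(0)
print("yaw",np.degrees([np.arctan2(a[1],a[0]),np.arctan2(b[1],b[0]),np.arctan2(d[1],d[0])]))
p=f([(417,47),(364,178)],.062);print("panel",p, np.linalg.norm(p[0]-p[1]),"yaw",np.degrees(np.arctan2(*(p[0]-p[1])[[1,0]]))-90)
h=f([(372,62),(345,132)],.045);print("handle",h,h.mean(0),np.linalg.norm(h[0]-h[1]))
fl=f([(425,80),(535,122),(497,217),(385,172)],.01);print("floor",fl.mean(0))
hs=cv2.cvtColor(i,cv2.COLOR_RGB2HSV);mk=(hs[...,2]>130)&(hs[...,1]>50)&(hs[...,1]<130)
mk[:200]=0;mk[235:]=0;mk[:,:208]=0;mk[:,260:]=0
r=cv2.minAreaRect(rect(mk));q=ray(ci,cv2.boxPoints(r),.03);print("pine",r,q.mean(0),np.linalg.norm(q-np.roll(q,1,0),axis=1),q[:,:2].round(3).tolist())
for n,(pt,z) in dict(jar=((505,12),.098),snips=((408,280),.01),carv=((20,50),.02),lamp=((0,128),.04),green=((278,232),.03)).items(): print(n,f(pt,z)[0].round(3))
for n,pt in dict(bottle=(289,225),roll=(268,304),carv=(330,290),lamp=(307,336),orange=(391,277)).items(): print(n,ray(ci,np.array(pt)*.64,.03)[0].round(3))
E
```

```text
corners [[0.551, -0.228, 0.098], [0.527, -0.398, 0.098], [0.393, -0.379, 0.098], [0.413, -0.202, 0.098]] ctr [ 0.471  -0.3017  0.098 ] sides [0.141 0.172 0.136 0.178]
axis [ 0.47043472 -0.30016066  0.12      ] grip [ 0.52805961 -0.31081774  0.17      ] 0.05860205497395802 mark [ 0.46274939 -0.37912979  0.098     ] 0.0778517222876784
yaw [-97.4074681  -96.09440153  -9.06333139]
panel [[ 0.56512704 -0.08077135  0.062     ]
 [ 0.43434998 -0.0656964   0.062     ]] 0.13164305389518235 yaw -96.57558324752208
handle [[ 0.54405416 -0.04517914  0.045     ]
 [ 0.47353555 -0.03849947  0.045     ]] [ 0.50879486 -0.04183931  0.045     ] 0.07083425814155665
floor [ 0.4965374  -0.14698612  0.01      ]
pine ((232.603759765625, 217.11318969726562), (13.186612129211426, 32.966529846191406), 74.05460357666016) [0.41537587 0.16166033 0.03      ] [0.04503692 0.11093686 0.04525558 0.11024492] [[0.405, 0.221], [0.464, 0.127], [0.426, 0.103], [0.367, 0.196]]
jar [ 0.609 -0.147  0.098]
snips [ 0.363 -0.131  0.01 ]
carv [0.469 0.276 0.02 ]
lamp [0.389 0.267 0.04 ]
green [ 0.37  -0.004  0.03 ]
bottle [0.616 0.397 0.03 ]
roll [0.432 0.384 0.03 ]
carv [0.499 0.264 0.03 ]
lamp [0.388 0.281 0.03 ]
orange [0.565 0.144 0.03 ]
```

apply_moves([
  [[0,0,0,0,0,0.98,100],[0,0,0,0,0,0.98,100],[0,0,0,0,0,0.98,100],[0,0,0,0,0,0.98,100],[0,0,0,0,0,0.98,100],[0,0,0,0,0,0.97,100],[-0.99,-0.16,0,0,0,0,100],[-0.99,-0.16,0,0,0,0,100],[-0.99,-0.16,0,0,0,0,100],[-0.99,-0.16,0,0,0,0,100]],
])

```text
t: 0.93
position: [0.2801, 0.483, 0.2306]
tcp_rot: [0.0, 0.484, 0.875, -0.001]
ft_force: [0.9, 1.0, -0.4]
finger_gap: 0.0853
finger_force: 0.0
```

apply_moves([
  [[-0.99,-0.16,0,0,0,0,100],[-0.99,-0.16,0,0,0,0,100],[-0.99,-0.16,0,0,0,0,100],[-0.99,-0.16,0,0,0,0,100],[-0.99,-0.16,0,0,0,0,100],[-0.99,-0.16,0,0,0,0,100],[-0.99,-0.16,0,0,0,0,100],[-0.99,-0.16,0,0,0,0,100],[-0.99,-0.16,0,0,0,0,100],[-0.99,-0.16,0,0,0,0,100]],
])

```text
t: 1.77
position: [0.3777, 0.252, 0.231]
tcp_rot: [-0.0, 0.484, 0.875, -0.0]
ft_force: [0.5, 0.0, -0.5]
finger_gap: 0.0853
finger_force: 0.0
```

apply_moves([
  [[-0.99,-0.16,0.5,0,0,0,100],[-0.99,-0.16,0.5,0,0,0,100],[-0.99,-0.16,0.5,0,0,0,100],[-0.99,-0.16,0.5,0,0,0,100],[0,0,0,0,0,0,100],[0,0,0,0,0,0,100]],
])

```text
t: 2.27
position: [0.4165, 0.1594, 0.1805]
tcp_rot: [-0.0, 0.485, 0.874, -0.001]
ft_force: [-0.3, 0.5, -0.5]
finger_gap: 0.085
finger_force: 0.0
```

```bash
python3 - <<'E'
from h import *
s=env.state();ci=env.camera_info("wrist");i=env.snapshot("wrist");print(s["t"],s["position"],s["tcp_rot"])
np.save("pics/w1.npy",i);cv2.imwrite("pics/w1.png",i[:,:,::-1])
hs=cv2.cvtColor(i,cv2.COLOR_RGB2HSV)
mk=((hs[...,0]>9)&(hs[...,0]<26)&(hs[...,2]>125)&(hs[...,1]>45)&(hs[...,1]<140)).astype(np.uint8)
mk=cv2.morphologyEx(mk,cv2.MORPH_OPEN,np.ones((5,5)))
r=cv2.minAreaRect(rect(mk));b=cv2.boxPoints(r);q=ray(ci,b,.03)
print(b.tolist(),q.mean(0),np.linalg.norm(q-np.roll(q,1,0),axis=1),q[:,:2].round(3).tolist())
E
```

```text
2.2667 [0.41649285 0.15944188 0.18053094] [-4.91405150e-04  4.85488135e-01  8.74242713e-01 -8.41897883e-04]
[[195.3020782470703, 213.2257537841797], [244.83224487304688, 77.66948699951172], [319.82086181640625, 105.06916809082031], [270.2906799316406, 240.62542724609375]] [0.40833342 0.17543423 0.03      ] [0.08372726 0.1411086  0.07382406 0.14473049] [[0.382, 0.098], [0.357, 0.237], [0.429, 0.254], [0.465, 0.113]]
```

View pics/w1.png

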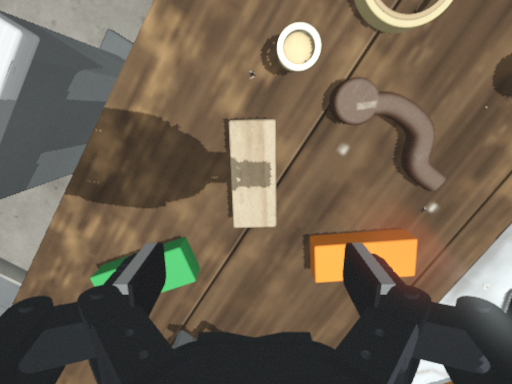

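The wrist view shows the pine block alone and flat, with corners (231,119), (275,119), (277,227) and (234,227) and the gripper shadow across it. My mask picked up table wood, so I'll use these corners.

```bash
python3 - <<'E'
from h import *
ci=env.camera_info("wrist")
q=ray(ci,[(232,119),(275,119),(277,226),(235,227)],.03)
print(q.mean(0),np.linalg.norm(q-np.roll(q,1,0),axis=1),np.degrees(np.arctan2(*(q[0]-q[3])[[1,0]])))
s=env.state();from scipy.spatial.transform import Rotation as R
r=s["tcp_rot"];M=R.from_quat([*r[1:],r[0]]).as_matrix();print(M.round(3));print(M.T@(q.mean(0)-s["position"])/.025)
E
```

```text
[0.41339972 0.16590171 0.03      ] [0.10990804 0.04074609 0.10884027 0.04401046] 122.52557696624515
[[-0.531  0.848 -0.001]
 [ 0.848  0.531 -0.   ]
 [ 0.    -0.001 -1.   ]]
[0.23009187 0.00743334 6.04352919]
```

apply_moves([
  [[0.1,0,0.9,0,0,0,100],[0.1,0,0.9,0,0,0,100],[0,0,0.9,0,0,0,100],[0,0,0.9,0,0,0,100],[0,0,0.9,0,0,0,100],[0,0,0.9,0,0,0,100],[0,0,0.7,0,0,0,100],[0,0,0.6,0,0,0,100],[0,0,0.4,0,0,0,100],[0,0,0,0,0,0,100]],
])

```text
t: 3.15
position: [0.4126, 0.1659, 0.0023]
tcp_rot: [-0.001, 0.483, 0.876, -0.001]
ft_force: [-0.8, -1.0, 0.1]
finger_gap: 0.0853
finger_force: 0.0
```

apply_moves([
  [[0,0,0,0,0,0,0],[0,0,0,0,0,0,0],[0,0,0,0,0,0,0],[0,0,0,0,0,0,0],[0,0,0,0,0,0,0],[0,0,0,0,0,0,0],[0,0,0,0,0,0,0],[0,0,0,0,0,0,0]],
])

```text
t: 3.82
position: [0.4148, 0.1659, 0.005]
tcp_rot: [0.0, 0.484, 0.875, 0.001]
ft_force: [-0.6, -0.0, 6.5]
finger_gap: 0.0438
finger_force: 61.5
```

apply_moves([
  [[0,0,-0.6,0,0,0,0],[0,0,-0.9,0,0,0,0],[0,0,-0.9,0,0,0,0],[0,0,-0.9,0,0,0.92,0],[0,0,-0.9,0,0,0.92,0],[0,0,-0.9,0,0,0.92,0],[0,0,-0.9,0,0,0.92,0],[0,0,-0.5,0,0,0.92,0],[0,0,0,0,0,0.92,0],[0,0,0,0,0,0.92,0]],
])

```text
t: 4.65
position: [0.4147, 0.1656, 0.168]
tcp_rot: [-0.0, 0.748, 0.664, 0.002]
ft_force: [-0.7, -0.7, -1.8]
finger_gap: 0.0438
finger_force: 61.6
```

apply_moves([
  [[-0.95,0.36,0,0,0,0,0],[-0.95,0.36,0,0,0,0,0],[-0.95,0.36,0,0,0,0,0],[-0.95,0.36,0,0,0,0,0],[-0.95,0.36,0,0,0,0,0],[-0.95,0.36,0,0,0,0,0],[-0.95,0.36,0,0,0,0,0],[-0.95,0.36,0,0,0,0,0],[-0.95,0.36,0,0,0,0,0],[-0.95,0.36,0,0,0,0,0]],
])

```text
t: 5.48
position: [0.4766, -0.0821, 0.1669]
tcp_rot: [0.0, 0.746, 0.666, 0.001]
ft_force: [0.5, 0.5, -1.4]
finger_gap: 0.0439
finger_force: 61.5
```

apply_moves([
  [[0,0,0,0,0,0,0],[0,0,0,0,0,0,0],[0,0,0,0,0,0,0]],
])

```text
t: 5.73
position: [0.4763, -0.0804, 0.1664]
tcp_rot: [-0.0, 0.746, 0.666, 0.0]
ft_force: [0.9, 1.1, -2.0]
finger_gap: 0.0437
finger_force: 61.5
```

```bash
python3 - <<'E'
from h import *
s=env.state();ci=env.camera_info("wrist");i=env.snapshot("wrist");print(s["t"],s["position"],s["tcp_rot"],s["finger_gap"])
np.save("pics/w2.npy",i);cv2.imwrite("pics/w2.png",i[:,:,::-1])
o=np.array([.4705,-.301,0]);ux=np.array([-.117,-.993,0]);uy=np.array([.993,-.117,0])
E
```

```text
5.7333 [ 0.47629383 -0.080369    0.16643223] [-2.22235426e-04  7.46274999e-01  6.65637695e-01  1.86993643e-04] 0.043673616188620035
```

View pics/w2.png

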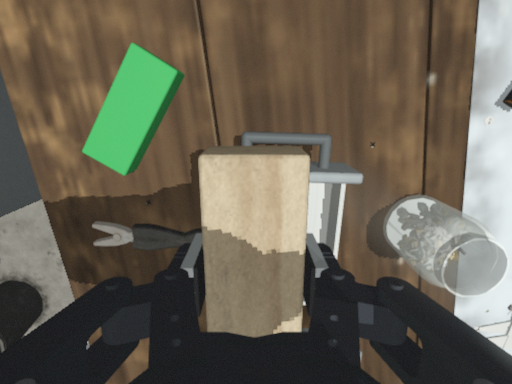

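The block is held level. The handle bar runs from (246,138) to (327,139), the panel's right end is at (361,179), and the jar is at the right near (440,245), clear of the drawer.

```bash
python3 - <<'E'
from h import *
ci=env.camera_info("wrist");s=env.state()
h=ray(ci,[(246,138),(327,139)],.045);p=ray(ci,[(361,174),(361,183)],.062)
print(h,np.linalg.norm(h[0]-h[1]),p)
o=np.array([.4705,-.301,0]);
for yaw in(-96,-97):
    a=np.radians(yaw);ux=np.array([np.cos(a),np.sin(a),0]);uy=np.array([-np.sin(a),np.cos(a),0])
    d=h.mean(0)-o; print(yaw,"handle own",d@ux,d@uy,"din from handle",h.mean(0)+.1*ux,"panel corner own",(p-o)@ux,(p-o)@uy,"din from panel",p[0]+.075*ux-.065*uy)
# own-frame wall marks: right wall inside/outside on image at rim
print(ray(ci,[(345,200),(330,260)],.042))
E
```

```text
[[ 0.47354018 -0.03423594  0.045     ]
 [ 0.54320805 -0.04300256  0.045     ]] 0.07021727512068406 [[ 0.56629144 -0.07309997  0.062     ]
 [ 0.56617071 -0.08089355  0.062     ]]
-96 handle own -0.2649023219354601 0.01024038006470919 din from handle [ 0.49792127 -0.13807144  0.045     ] panel corner own [-0.2366645  -0.22890099] [0.07144465 0.07213922] din from panel [ 0.49380789 -0.14089476  0.062     ]
-97 handle own -0.2650406953037077 0.0056156374166272255 din from handle [ 0.49618718 -0.13787387  0.045     ] panel corner own [-0.23787534 -0.23012513] [0.0673034  0.06813336] din from panel [ 0.49263574 -0.13961943  0.062     ]
[[ 0.55788087 -0.10126395  0.042     ]
 [ 0.54135396 -0.16157184  0.042     ]]
```

apply_moves([
  [[-0.8,0.33,0,0,0,0.1,0],[-0.8,0.33,0,0,0,0,0],[-0.73,0.32,0,0,0,0,0],[0,0,0.8,0,0,0,0],[0,0,0.9,0,0,0,0],[0,0,0.9,0,0,0,0],[0,0,0.9,0,0,0,0],[0,0,0.5,0,0,0,0],[0,0,0,0,0,0,0],[0,0,0,0,0,0,0]],
])

```text
t: 6.62
position: [0.4935, -0.1405, 0.0661]
tcp_rot: [-0.001, 0.749, 0.662, -0.0]
ft_force: [1.0, 0.8, -1.0]
finger_gap: 0.0436
finger_force: 61.6
```

```bash
python3 - <<'E'
from h import *
i=env.snapshot("top");np.save("pics/top1.npy",i)
w=env.snapshot("wrist")
a=cv2.resize(i[170:290,300:420,::-1],(384,384),interpolation=cv2.INTER_CUBIC)
cv2.imwrite("pics/m1.png",cv2.resize(np.hstack([a,w[:,:,::-1]]),(800,343)))
E
```

```text
(no output)
```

View pics/m1.png

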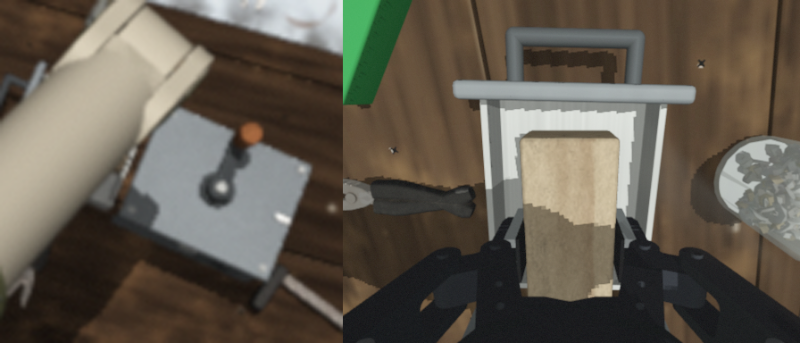

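The block hangs centred over the open drawer. Its near end is at row 130 and the panel's inner edge at row 104. The panel spans columns 453–695 and the block 521–619. I'll check the clearance by ray.

```bash
python3 - <<'E'
from h import *
ci=env.camera_info("wrist");k=800/896
f=lambda u,v,z: ray(ci,[((u-343)/k,v/k)],z)[0]
B=[f(521,137,.0911),f(619,137,.0911)];P=[f(453,82,.062),f(695,87,.062)];Q=[f(453,100,.062),f(695,103,.062)]
print("blockend",B,"panel outer",P,"inner",Q)
y=np.radians(-97.1);ux=np.array([np.cos(y),np.sin(y),0])
pm=np.mean(P,0);print("drawer_in",pm+.075*ux,"block ctr",np.mean(B,0)+.055*ux,np.degrees(np.arctan2(*(P[1]-P[0])[[1,0]])))
E
```

```text
blockend [array([ 0.47876748, -0.08617153,  0.0911    ]), array([ 0.5218076, -0.0915281,  0.0911   ])] panel outer [array([ 0.44279824, -0.05702635,  0.062     ]), array([ 0.56809714, -0.07510575,  0.062     ])] inner [array([ 0.44060459, -0.06588087,  0.062     ]), array([ 0.56813128, -0.08329262,  0.062     ])]
drawer_in [ 0.49617758 -0.14049095  0.062     ] block ctr [ 0.49348946 -0.14342807  0.0911    ] -8.210550521362297
```

apply_moves([
  [[0.1,0.05,0.7,0,0,0,0],[0,0,0.6,0,0,0,0],[0,0,0.4,0,0,0,0],[0,0,0.2,0,0,0,0],[0,0,0,0,0,0,0],[0,0,0,0,0,0,0]],
])

```text
t: 7.22
position: [0.4956, -0.1396, 0.0194]
tcp_rot: [0.0, 0.75, 0.662, 0.0]
ft_force: [-0.1, 0.4, -1.1]
finger_gap: 0.044
finger_force: 61.6
```

apply_moves([
  [[0,0,0.12,0,0,0,0],[0,0,0,0,0,0,0],[0,0,0,0,0,0,65],[0,0,0,0,0,0,65],[0,0,0,0,0,0,65],[0,0,0,0,0,0,65],[0,0,0,0,0,0,65],[0,0,0,0,0,0,65]],
])

```text
t: 7.88
position: [0.4953, -0.1394, 0.0158]
tcp_rot: [0.0, 0.75, 0.662, -0.0]
ft_force: [-0.3, -0.9, 0.5]
finger_gap: 0.0554
finger_force: 0.0
```

apply_moves([
  [[0,0,-0.4,0,0,0,65],[0,0,-0.7,0,0,0,65],[0,0,-0.9,0,0,0,65],[0,0,-0.9,0,0,0,65],[0,0,-0.9,0,0,0,65],[0,0,-0.6,0,0,0,65],[0.9,0,0,0,0,0,0],[0.9,0,0,0,0,0,0],[0.9,0,0,0,0,0,0],[0.9,0,0,0,0,0,0]],
])

```text
t: 8.72
position: [0.5065, -0.0493, 0.1267]
tcp_rot: [0.0, 0.75, 0.661, 0.0]
ft_force: [1.1, -0.1, -0.9]
finger_gap: 0.0073
finger_force: 0.0
```

apply_moves([
  [[0.9,0,0,0,0,0,0],[0.9,0,0,0,0,0,0],[0,0,0,0,0,0,0],[0,0,0,0,0,0,0]],
])

```text
t: 9.05
position: [0.5122, -0.004, 0.1263]
tcp_rot: [0.0, 0.749, 0.663, 0.0]
ft_force: [0.9, -0.0, 0.0]
finger_gap: -0.0001
finger_force: 0.0
```

```bash
python3 - <<'E'
from h import *
s=env.state();print(s["t"],s["position"],s["finger_gap"])
i=env.snapshot("top");np.save("pics/top2.npy",i)
w=env.snapshot("wrist")
a=cv2.resize(i[180:260,290:370,::-1],(384,384),interpolation=cv2.INTER_CUBIC)
cv2.imwrite("pics/m2.png",cv2.resize(np.hstack([a,w[:,:,::-1]]),(800,343)))
E
```

```text
9.05 [ 0.51216388 -0.00403797  0.12630054] -5.410980344130817e-05
```

View pics/m2.png

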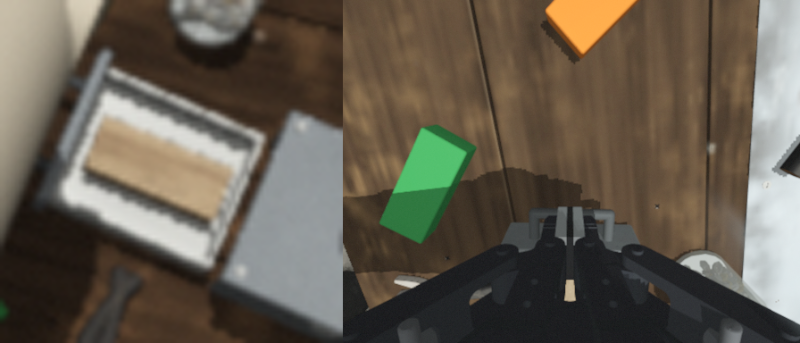

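The block lies flat and lengthwise in the middle of the drawer, let go. The shut fingers stand in front of the handle. Next I push it home.

apply_moves([
  [[0,0,0.8,0,0,0,0],[0,0,0.9,0,0,0,0],[0,0,0.9,0,0,0,0],[0,0,0.8,0,0,0,0],[0,0,0.4,0,0,0,0],[0,0,0,0,0,0,0],[-0.2,0,0,0,0,0,0],[-0.2,0,0,0,0,0,0],[-0.2,0,0,0,0,0,0],[-0.2,0,0,0,0,0,0]],
])

```text
t: 9.98
position: [0.5103, -0.0259, 0.032]
tcp_rot: [0.0, 0.75, 0.662, 0.001]
ft_force: [0.8, 2.8, 0.8]
finger_gap: 0.0003
finger_force: 1.2
```

apply_moves([
  [[-0.25,0,0,0,0,0,0],[-0.3,0,0,0,0,0,0],[-0.4,0,0,0,0,0,0],[-0.4,0,0,0,0,0,0],[-0.4,0,0,0,0,0,0],[-0.4,0,0,0,0,0,0],[-0.4,0,0,0,0,0,0],[-0.4,0,0,0,0,0,0],[-0.4,0,0,0,0,0,0],[-0.4,0,0,0,0,0,0]],
])

```text
t: 10.82
position: [0.4973, -0.1193, 0.0305]
tcp_rot: [-0.0, 0.75, 0.662, -0.0]
ft_force: [0.0, 2.6, 0.6]
finger_gap: 0.0002
finger_force: 1.2
```

apply_moves([
  [[-0.3,0,0,0,0,0,0],[-0.3,0,0,0,0,0,0],[-0.3,0,0,0,0,0,0],[-0.2,0,0,0,0,0,0],[-0.1,0,0,0,0,0,0],[-0.1,0,0,0,0,0,0],[-0.1,0,0,0,0,0,0],[-0.1,0,0,0,0,0,0]],
])

```text
t: 11.48
position: [0.4933, -0.1553, 0.0307]
tcp_rot: [-0.0, 0.75, 0.662, -0.0]
ft_force: [-1.2, 2.6, -0.1]
finger_gap: -0.0003
finger_force: 1.1
```

apply_moves([
  [[-0.1,0,0,0,0,0,0],[-0.1,0,0,0,0,0,0],[-0.1,0,0,0,0,0,0],[-0.1,0,0,0,0,0,0],[-0.1,0,0,0,0,0,0]],
])

```text
t: 11.9
position: [0.4919, -0.1661, 0.0307]
tcp_rot: [-0.001, 0.749, 0.662, 0.001]
ft_force: [-0.9, 14.8, 4.2]
finger_gap: 0.0001
finger_force: 7.4
```

apply_moves([
  [[-0.1,0,0,0,0,0,0],[0,0,0,0,0,0,0],[0,0,0,0,0,0,0]],
])

```text
t: 12.15
position: [0.4919, -0.1661, 0.0307]
tcp_rot: [-0.002, 0.749, 0.663, 0.002]
ft_force: [-2.0, 15.3, 5.4]
finger_gap: -0.0002
finger_force: 7.6
```

The push met a hard stop (15 N, no further motion), so the drawer is home. I'll back off, rise, and look over the crank.

apply_moves([
  [[0.5,0,0,0,0,0,0],[0.9,0,0,0,0,0,0],[0.6,0,0,0,0,0,0],[0,0,-0.9,0,0,0,0],[0,0,-1,0,0,0,0],[0,0,-1,0,0,0,0],[0,0,-1,0,0,0,0],[0,0,-1,0,0,0,0],[0,0,-1,0,0,0,60],[0,0,-1,0,0,0,60]],
])

```text
t: 12.98
position: [0.4979, -0.1217, 0.205]
tcp_rot: [0.001, 0.75, 0.661, 0.0]
ft_force: [0.5, 0.6, -0.1]
finger_gap: 0.0234
finger_force: 0.0
```

apply_moves([
  [[0,0,-1,0,0,0,60],[0,0,-0.6,0,0,0,60],[-0.9,0,-0.2,0,0,0,60],[-0.9,0,0,0,0,0,60],[-0.9,0,0,0,0,0,60],[-0.9,0,0,0,0,0,60],[-0.9,0,0,0,0,0,60],[-0.7,0,0,0,0,0,60],[0,0,0,0,0,0,60],[0,0,0,0,0,0,60]],
])

```text
t: 13.82
position: [0.4811, -0.2515, 0.2486]
tcp_rot: [0.001, 0.751, 0.66, -0.0]
ft_force: [-0.7, 1.5, -0.4]
finger_gap: 0.0512
finger_force: 0.0
```

```bash
python3 - <<'E'
from h import *
s=env.state();ci=env.camera_info("wrist");w=env.snapshot("wrist");print(s["t"],s["position"],s["tcp_rot"],s["finger_gap"])
np.save("pics/w3.npy",w);cv2.imwrite("pics/w3.png",w[:,:,::-1])
print(np.linalg.inv(ci["camera_from_world"])[:3,3])
E
```

```text
13.8167 [ 0.48106369 -0.25152995  0.24855492] [ 6.61018478e-04  7.50851650e-01  6.60470516e-01 -2.45571374e-04] 0.05123048665477209
[ 0.4891451  -0.18175983  0.39072924]
```

View pics/w3.png

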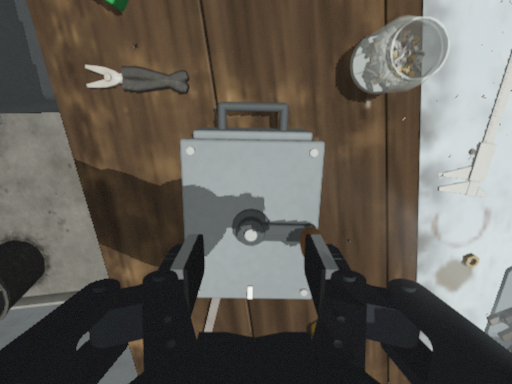

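The drawer is closed, with its panel flush at row 135. The crank hub is at (251,233), the mark at (250,293), and the grip is mostly hidden by the right finger near (308,237). The crank is about 90° short of the mark.

```bash
python3 - <<'E'
from h import *
ci=env.camera_info("wrist");w=np.load("pics/w3.npy");hs=cv2.cvtColor(w,cv2.COLOR_RGB2HSV)
for z in(.116,.125,.13): print("hub",z,ray(ci,[(251,235)],z)[0])
print("mark",ray(ci,[(250,293)],.098)[0],"front L/R",ray(ci,[(181,140),(323,141),(190,151),(314,153)],.098),"panel",ray(ci,[(195,135),(312,136)],.062))
t=np.load("pics/top2.npy");ct=env.camera_info("top");
for im,c,n in((w,ci,"w"),(np.load("pics/top1.npy"),ct,"t")):
    h=cv2.cvtColor(im,cv2.COLOR_RGB2HSV);m=((h[...,0]<16)&(h[...,1]>135)&(h[...,2]>(90 if n=="t" else 40)))
    m[:, :285 if n=="w" else 370]=0; 
    if n=="w": m[:215]=0;m[265:]=0;m[:,335:]=0
    else: m[:200]=0;m[235:]=0;m[:,405:]=0
    ys,xs=np.nonzero(m);print(n,len(xs),xs.min(),xs.max(),ys.min(),ys.max(),xs.mean(),ys.mean(),[ray(c,[(xs.mean(),ys.mean())],z)[0].round(4).tolist() for z in(.15,.165,.17)])
E
```

```text
hub 0.116 [ 0.47136059 -0.30020493  0.116     ]
hub 0.125 [ 0.47195543 -0.2962793   0.125     ]
hub 0.13 [ 0.4722859  -0.29409839  0.13      ]
mark [ 0.46005858 -0.37760561  0.098     ] front L/R [[ 0.41596485 -0.20131966  0.098     ]
 [ 0.55161048 -0.21942829  0.098     ]
 [ 0.42262166 -0.21283577  0.098     ]
 [ 0.5421835  -0.22991226  0.098     ]] panel [[ 0.42289838 -0.20054094  0.062     ]
 [ 0.54782255 -0.2174034   0.062     ]]
w 86 301 327 228 253 307.4418604651163 236.59302325581396 [[0.522, -0.293, 0.15], [0.52, -0.286, 0.165], [0.5193, -0.2836, 0.17]]
t 48 384 391 213 219 387.625 215.89583333333334 [[0.5348, -0.3132, 0.15], [0.531, -0.31, 0.165], [0.5297, -0.3089, 0.17]]
```

apply_moves([
  [[-0.7,0.73,0,0,0,0,50],[-0.7,0.73,0,0,0,0,50],[-0.66,0.72,0,0,0,0,50],[0,0,0.8,0,0,0,50],[0,0,0.8,0,0,0,50],[0,0,0,0,0,0,50],[0,0,0,0,0,0,50],[0,0,0,0,0,0,50]],
])

```text
t: 14.53
position: [0.5298, -0.3069, 0.2094]
tcp_rot: [0.0, 0.749, 0.662, 0.0]
ft_force: [-0.2, 0.1, 0.8]
finger_gap: 0.0429
finger_force: 0.0
```

```bash
python3 - <<'E'
from h import *
s=env.state();print(s["t"],s["position"],s["tcp_rot"],s["finger_gap"])
i=env.snapshot("side");w=env.snapshot("wrist");np.save("pics/w4.npy",w)
t=env.snapshot("top")
a=cv2.resize(w[180:384,130:380,::-1],(392,320),interpolation=cv2.INTER_CUBIC)
c=env.camera_info("side");u,v=proj(c,[.5285,-.3095,.17])[0].astype(int);print(u,v)
b=cv2.resize(i[v-50:v+50,u-60:u+62,::-1],(392,320),interpolation=cv2.INTER_CUBIC)
cv2.imwrite("pics/m3.png",np.hstack([a,b]))
E
```

```text
14.5333 [ 0.52983324 -0.30690571  0.20939368] [3.88980423e-04 7.49280137e-01 6.62252992e-01 3.14707011e-04] 0.04288692645585857
305 149
```

View pics/m3.png

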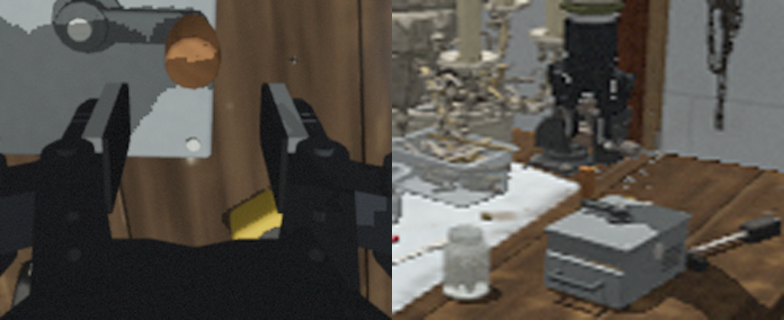

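The wrist view (left) shows the grip's top at about (253,221) in full-image pixels, between the finger columns, with the hub at (181,200). The side view shows the gripper above the crank.

```bash
python3 - <<'E'
from h import *
ci=env.camera_info("wrist");w=np.load("pics/w4.npy")
print("top",ray(ci,[(253,221),(253,215)],.17),"base",ray(ci,[(253,194)],.12),"hub",ray(ci,[(181,200)],.12))
print(proj(ci,[[.5285,-.3095,.17],[.5285,-.3095,.12],[.471,-.3,.116]]))
E
```

```text
top [[ 0.52831385 -0.30772148  0.17      ]
 [ 0.52882703 -0.30363292  0.17      ]] base [[ 0.52871265 -0.30393482  0.12      ]] hub [[ 0.47038958 -0.30172079  0.12      ]]
[[253.62643045 223.51486309]
 [253.59640368 200.59735606]
 [182.46654149 196.47584721]]
```

apply_moves([
  [[0,-0.05,0.5,0,0,0,50],[0,0,0.7,0,0,0,50],[0,0,0.7,0,0,0,50],[0,0,0.7,0,0,0,50],[0,0,0.6,0,0,0,50],[0,0,0,0,0,0,50],[0,0,0,0,0,0,50]],
])

```text
t: 15.27
position: [0.5279, -0.3073, 0.1287]
tcp_rot: [-0.0, 0.75, 0.662, -0.0]
ft_force: [-0.7, 0.0, 0.4]
finger_gap: 0.0429
finger_force: 0.0
```

apply_moves([
  [[0,0,0,0,0,0,0],[0,0,0,0,0,0,0],[0,0,0,0,0,0,0],[0,0,0,0,0,0,0],[0,0,0,0,0,0,0],[0,0,0,0,0,0,0]],
])

```text
t: 15.77
position: [0.529, -0.3081, 0.1302]
tcp_rot: [0.001, 0.75, 0.662, 0.001]
ft_force: [0.3, 0.4, 6.9]
finger_gap: 0.024
finger_force: 58.9
```

```bash
python3 - <<'E'
import numpy as np
from h import env
s=env.state();print(s["position"],s["tcp_rot"],s["joint_positions"],s["ft_force"])
# planned rows: circle, 18 deg steps from current angle; sander yaw -97.5, tool yaw from tcp_rot
q=s["tcp_rot"];ty=2*np.arctan2(q[2],q[1])-np.pi/2;X=np.array([-np.sin(ty),np.cos(ty)]);Y=np.array([np.cos(ty),np.sin(ty)])
A=np.array([.471,-.3005]);d=s["position"][:2]-A;a0=np.degrees(np.arctan2(d[1],d[0]));print("r",np.hypot(*d),"a0",a0,"left",a0+97.5,"tool y",np.degrees(ty))
tot=a0+97.5+1080;n=66;st=tot/n;print("step",st)
R=.058
for k in range(24):
    f=lambda t:R*np.array([np.cos(np.radians(t)),np.sin(np.radians(t))])
    e=(f(a0-18*(k+1))-f(a0-18*k))/.025;print(k,round(e@X,2),round(e@Y,2))
E
```

```text
[ 0.52895592 -0.30806647  0.13016635] [1.44622529e-03 7.49660616e-01 6.61820473e-01 7.28801370e-04] [-0.09550068  0.51749364  0.79377522  1.57828957 -0.38793032  1.2066325
  0.64729974] [0.30155255 0.44623815 6.91468951]
r 0.05844776037675472 a0 -7.438215940790437 left 90.06178405920956 tool y -7.122146032711205
step 17.72820884938196
0 -0.72 -0.12
1 -0.64 -0.33
2 -0.51 -0.52
3 -0.33 -0.65
4 -0.11 -0.72
5 0.12 -0.72
6 0.33 -0.64
7 0.52 -0.51
8 0.65 -0.33
9 0.72 -0.11
10 0.72 0.12
11 0.64 0.33
12 0.51 0.52
13 0.33 0.65
14 0.11 0.72
15 -0.12 0.72
16 -0.33 0.64
17 -0.52 0.51
18 -0.65 0.33
19 -0.72 0.11
20 -0.72 -0.12
21 -0.64 -0.33
22 -0.51 -0.52
23 -0.33 -0.65
```

apply_moves([
  [[-0.72,-0.11,0,0,0,0,0],[-0.64,-0.33,0,0,0,0,0],[-0.52,-0.52,0,0,0,0,0],[-0.33,-0.64,0,0,0,0,0],[-0.11,-0.72,0,0,0,0,0],[0,0,0,0,0,0,0],[0,0,0,0,0,0,0]],
])

```text
t: 16.35
position: [0.4637, -0.3567, 0.1301]
tcp_rot: [0.0, 0.75, 0.662, 0.002]
ft_force: [-0.2, 5.4, 9.4]
finger_gap: 0.0239
finger_force: 59.5
```

apply_moves([
  [[0.11,-0.72,0,0,0,0,0],[0.33,-0.64,0,0,0,0,0],[0.52,-0.52,0,0,0,0,0],[0.64,-0.33,0,0,0,0,0],[0.72,-0.11,0,0,0,0,0],[0.72,0.11,0,0,0,0,0],[0.64,0.33,0,0,0,0,0],[0.52,0.52,0,0,0,0,0],[0.33,0.64,0,0,0,0,0],[0.11,0.72,0,0,0,0,0]],
])

```text
t: 17.18
position: [0.4789, -0.2412, 0.13]
tcp_rot: [0.0, 0.749, 0.662, 0.001]
ft_force: [-3.3, -5.4, 10.3]
finger_gap: 0.0236
finger_force: 60.9
```

apply_moves([
  [[-0.11,0.72,0,0,0,0,0],[-0.33,0.64,0,0,0,0,0],[-0.52,0.52,0,0,0,0,0],[-0.64,0.33,0,0,0,0,0],[-0.72,0.11,0,0,0,0,0],[-0.72,-0.11,0,0,0,0,0],[-0.64,-0.33,0,0,0,0,0],[-0.52,-0.52,0,0,0,0,0],[-0.33,-0.64,0,0,0,0,0],[-0.11,-0.72,0,0,0,0,0]],
])

```text
t: 18.02
position: [0.4645, -0.3571, 0.13]
tcp_rot: [0.0, 0.749, 0.662, 0.002]
ft_force: [4.3, 12.5, 10.1]
finger_gap: 0.0237
finger_force: 61.1
```

apply_moves([
  [[0.11,-0.72,0,0,0,0,0],[0.33,-0.64,0,0,0,0,0],[0.52,-0.52,0,0,0,0,0],[0.64,-0.33,0,0,0,0,0],[0.72,-0.11,0,0,0,0,0],[0.72,0.11,0,0,0,0,0],[0.64,0.33,0,0,0,0,0],[0.52,0.52,0,0,0,0,0],[0.33,0.64,0,0,0,0,0],[0.11,0.72,0,0,0,0,0]],
])

```text
t: 18.85
position: [0.4789, -0.2412, 0.13]
tcp_rot: [0.0, 0.749, 0.662, 0.001]
ft_force: [-3.6, -3.1, 9.6]
finger_gap: 0.0241
finger_force: 61.0
```

apply_moves([
  [[-0.11,0.72,0,0,0,0,0],[-0.33,0.64,0,0,0,0,0],[-0.52,0.52,0,0,0,0,0],[-0.64,0.33,0,0,0,0,0],[-0.72,0.11,0,0,0,0,0],[-0.72,-0.11,0,0,0,0,0],[-0.64,-0.33,0,0,0,0,0],[-0.52,-0.52,0,0,0,0,0],[-0.33,-0.64,0,0,0,0,0],[-0.11,-0.72,0,0,0,0,0]],
])

```text
t: 19.68
position: [0.4646, -0.3571, 0.13]
tcp_rot: [0.001, 0.749, 0.662, 0.002]
ft_force: [4.6, 13.4, 11.0]
finger_gap: 0.0237
finger_force: 61.1
```

apply_moves([
  [[0.11,-0.72,0,0,0,0,0],[0.33,-0.64,0,0,0,0,0],[0.52,-0.52,0,0,0,0,0],[0.64,-0.33,0,0,0,0,0],[0.72,-0.11,0,0,0,0,0],[0.72,0.11,0,0,0,0,0],[0.64,0.33,0,0,0,0,0],[0.52,0.52,0,0,0,0,0],[0.33,0.64,0,0,0,0,0],[0.11,0.72,0,0,0,0,0]],
])

```text
t: 20.52
position: [0.4789, -0.2412, 0.13]
tcp_rot: [0.0, 0.749, 0.662, 0.001]
ft_force: [-3.4, -3.8, 9.2]
finger_gap: 0.0236
finger_force: 61.1
```

Two and a half turns are done. The last half turn follows, slowing at the end, then I open.

apply_moves([
  [[-0.11,0.72,0,0,0,0,0],[-0.33,0.64,0,0,0,0,0],[-0.52,0.52,0,0,0,0,0],[-0.64,0.33,0,0,0,0,0],[-0.72,0.11,0,0,0,0,0],[-0.72,-0.11,0,0,0,0,0],[-0.64,-0.33,0,0,0,0,0],[-0.52,-0.52,0,0,0,0,0],[-0.33,-0.64,0,0,0,0,0],[-0.11,-0.72,0,0,0,0,0]],
])

```text
t: 21.35
position: [0.4645, -0.3571, 0.13]
tcp_rot: [0.0, 0.749, 0.662, 0.002]
ft_force: [4.0, 12.8, 10.8]
finger_gap: 0.0238
finger_force: 61.2
```

apply_moves([
  [[0,0,0,0,0,0,0],[0,0,0,0,0,0,0],[0,0,0,0,0,0,0],[0,0,0,0,0,0,0]],
])

```text
t: 21.68
position: [0.4643, -0.3568, 0.13]
tcp_rot: [0.0, 0.749, 0.662, 0.001]
ft_force: [-2.0, 6.7, 11.1]
finger_gap: 0.0243
finger_force: 61.2
```

apply_moves([
  [[0,0,0,0,0,0,50],[0,0,0,0,0,0,50],[0,0,0,0,0,0,50],[0,0,0,0,0,0,50],[0,0,-0.4,0,0,0,50],[0,0,-0.8,0,0,0,50],[0,0,-0.9,0,0,0,50],[0,0,-0.9,0,0,0,50],[0,0,-0.9,0,0,0,50],[0,0,-0.8,0,0,0,50]],
])

```text
t: 22.52
position: [0.463, -0.3582, 0.2481]
tcp_rot: [0.001, 0.75, 0.662, -0.0]
ft_force: [0.2, -0.4, -0.0]
finger_gap: 0.0425
finger_force: 0.0
```

apply_moves([
  [[0.9,0,0,0,0,0,50],[0.9,0,0,0,0,0,50],[0.9,0,0,0,0,0,50],[0.9,0,0,0,0,0,50],[0.9,0,0,0,0,0,50],[0.9,0,0,0,0,0,50],[0,0,0,0,0,0,50],[0,0,0,0,0,0,50]],
])

```text
t: 23.18
position: [0.4804, -0.2227, 0.2464]
tcp_rot: [0.0, 0.749, 0.663, 0.0]
ft_force: [0.3, 0.8, -0.2]
finger_gap: 0.0427
finger_force: 0.0
```

```bash
python3 - <<'E'
from h import *
s=env.state();print(s["t"],s["position"])
w=env.snapshot("wrist");t=env.snapshot("top");np.save("pics/w5.npy",w)
a=cv2.resize(t[180:280,300:420,::-1],(400,333),interpolation=cv2.INTER_CUBIC)
cv2.imwrite("pics/m4.png",np.hstack([a,cv2.resize(w[::,:,::-1],(400,333))]))
E
```

```text
23.1833 [ 0.48035916 -0.22270962  0.24638984]
```

View pics/m4.png

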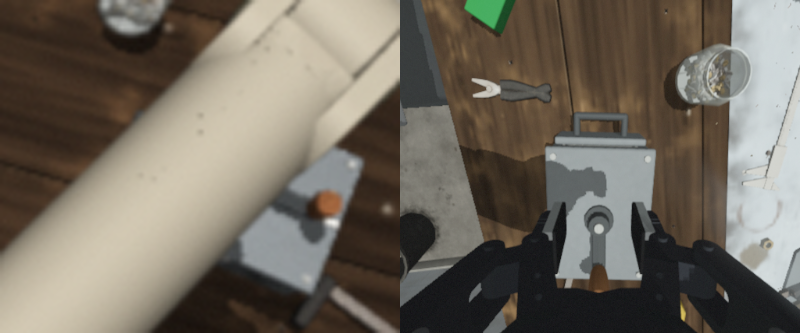

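The crank's handle stands at the white mark (top view: grip at (326,204), mark just under it). The drawer panel is against the sander, and the snips and jar have not moved. One numeric check that the panel has stayed put.

```bash
python3 - <<'E'
from h import *
ci=env.camera_info("wrist")
f=lambda u,v,z: ray(ci,[((u-400)/.78125,v/.8672)],z)[0]
print("handle bar now",(f(574,115,.045)+f(626,115,.045))/2)
w=np.load("pics/w5.npy").astype(int);print(w[125:185:2,262].sum(1).tolist())
E
```

```text
handle bar now [ 0.48640608 -0.1823181   0.045     ]
[203, 216, 209, 264, 314, 298, 242, 128, 183, 176, 181, 188, 184, 190, 222, 228, 230, 373, 490, 490, 472, 387, 250, 393, 481, 496, 491, 487, 492, 490]
```

```bash
python3 -c "
from plant import env
print(env.sign_off())"
```

```text
the job is handed in; nothing more can be done
None
```

The job is handed in after about 23 s of the 72 s allowed. The pine block lies flat and lengthwise in the closed drawer, and the crank is back at the white mark after exactly three clockwise turns. The gripper has let go, nothing else appears to have moved, and no verdict came back.

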